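Start the hotplate stirrer under the vial block

ROBOT

A 6-joint arm with a two-finger parallel gripper is mounted at the origin on the work surface. World frame = base frame: x ahead of the robot, y to its left, z up, the work surface at z = 0. Lengths are in m, angles in rad, forces in N, time in s.
With the tool pointing down it reaches from about 0.375 to 0.9 m from the base axis. Payload 3.1 kg.
Tool frame: the origin (TCP) lies at the very end of the fingers, on their centre line; the grasp point (between the pads) lies 19 mm behind it; z points along the fingers, y is the direction in which the jaws open and shut (so a half turn about z gives the same grasp; the last joint's range is limited). The gripper opens to 85 mm and grips with 20 to 120 N. Pads are 22 mm wide; open, the fingers measure 114 mm over their backs; the gripper's body (76 mm by 85 mm) begins 54 mm behind the grasp point. The pads swing forward as they close: fully open they stand 13 mm farther back than shut.
Start: joints at [-1.375, 0.527, 1.433, -0, 1.181, -0.178], TCP at [0.229, -0.582, 0.231] pointing down, gripper open.
Joint ranges: [-3.08, 3.08], [-0.75, 2.2], [0.22, 2.44], [-1.43, 4.57], [0, 2.65], [-2.85, 2.85]. Speed limits (rad/s): [2.79, 2.79, 3.14, 3.14, 3.14, 3.14].

INTERFACE

Orientations are given as a 3x3 rotation matrix whose columns are the frame's x, y, z axes.
In Python, from plant import bot, eyes, ticket gives the robot as it stands.
- The arm moves only by the tool jog_arm, never from a script. Its arguments are lists of equal length, an entry for each row: "translation": the shift along the tool's x, y, z in m, a list of three; "spin": the turn about the tool's z in rad. In form: {"translation": [[dx, dy, dz], ...], "spin": [spin, ...]}. A call has 1 to 20 rows; each row shifts and turns the commanded pose from where the row before left it, along the tool's axes as they then stand; what a row does not reach is not made up. A row lasts 1/12 s, in which the tool goes at most 41.7 mm and 7.16 degrees, less where a joint would pass 70% of its speed; a pose out of reach is approached as far as the arm can. A call with a gripper value outside its range is refused whole. "gripper" is the opening, from 0 (shut) to 1 (fully open), set as the call begins (left out, the last holds). The fingers move at their own pace and stop on an object; the grip force is fixed at half the most. Time passes only in rows, so rows that do not move let the fingers close. It gives the time, the measured TCP pose, the force and the opening at its end, in the units of the state.
- bot.read_state(): the state, without advancing time (a new reading comes with each control period).
- eyes.get_image(name): name is "side" or "top"; returns the picture (400x640x3 uint8, red, green, blue); there is no depth.
- eyes.get_calibration(name): a dict with "intrinsics" (3x3 intrinsics, pixels), "k1" (the pictures are not rectified: a ray, as slopes to the right and down, at radius r is drawn at 1 + k1 r^2 times it, then the intrinsics apply), "R" (3x3) and "t" (3): a world point X has camera coordinates R X + t. Camera axes: x right, y down, z forward; pixel columns grow to the right and rows downward; lengths in m; the calibration is good to about 2 mm. A picture is of the moment at which its call begins. get_calibration takes no time and is no camera call.
- ticket.close_job(): hands the job in, once; it reports no verdict.
Trained networks look in the newest picture that a camera, given by its name, has taken for a name from the list of things; names that differ only in an ending like _2 or _b are one class to them, and where a whole thing is asked for, a point or a joint stands for the part that bears it (a point fixed in the world has none). Each returns a list of dicts, best first, with "confidence" (0 to 1); they miss things now and then, are a little off and sometimes report something else, mostly with a low value. They report only what shows in the picture. A call takes as long as a camera call.
- eyes.trace(query, camera): "pixels" (400x640 bool, what is visible of it) and "pixel" ([column, row] in pixels, amid what is visible of it).
- eyes.spot_point(query, camera): "pixel" ([column, row] in pixels: a listed point, or the origin of a listed thing).
The state is a dict: "time_s": time; "joint_positions": joint angles; "qvel": joint speeds; "joint_efforts": joint torques, N m; "tool_pos": TCP position; "tool_rot": TCP orientation; "contact_force": force on the tool from outside, world axes, zero at the start; "moment": the same for the moment, N m; "width": opening from 0.0 (shut) to 1.0 (fully open).
Only numpy, scipy, OpenCV 4.12 (cv2) and the standard library are available. Lean on these libraries where they do the work, as an engineer would, in place of code of your own. Each camera call takes 0.05 s, during which the arm holds its last target. There are 200 camera calls.

TASK

Two identical hotplate stirrers stand on the bench: start the one that carries the aluminium vial block. With a fingertip, lightly press fully down the raised far end of its three rocker switches in the safe order - mains power (the wide switch at the left), then stirring (the middle one), then heating (the one at the right) - so that all three are left fully on. Leave the knobs at their settings, do not touch the other stirrer, and do not shift or lift the block, its vials or anything else on the bench.

Things in the scene. Friction and masses are not known exactly. Their poses are not given: they have to be found in the camera images.
- stirrer: hotplate stirrer to start, fixed, cream, 270 (x) x 170 (y). Origin: underside centre, on the bench; x from panel to back, y to the left for an operator facing the panel, z up. Panel: x -135 (50 high) to x -41 (84 high), a 20 degree slope. Rocker pivots at x -75, z 72; y +52 power, 0 stir, -52 heat. Knobs, 31 across, 16 high, in front of stir and heat. Plate 140 square, top z 100, front x -20
- spare: the other stirrer, same build and axes, fixed, carrying a glass beaker; not to be touched
- power (a joint): mains rocker of the stirrer: 0 off (far end raised) to 0.4 on (far end down); stiff, about 3 N on the far end moves it; no spring, it stays where it is left, so press it fully down
- stir (a joint): stirring rocker, same values and force
- heat (a joint): heating rocker, same values and force
- power_end (a point): where to press the mains rocker: on its far end, 3 mm in from the tip. Black, 30 long, 28 wide, shallow V top. Off, the point is 9 mm above the panel; it goes 5 mm down square to the panel and stops 4 mm above it, clear of the bezel. Axes while off: x up the slope (to the plate), y left, z square out of the panel; turned 0.4 rad about y when on
- stir_end (a point): the same point on the stirring rocker: 30 long, 20 wide
- heat_end (a point): the same point on the heating rocker: 30 long, 20 wide
- stir_knob_mark (a point): outer end of the white pointer line on top of the speed knob, 13 mm from its axis; the knob turns freely if rubbed, leave it
- heat_knob_mark (a point): outer end of the pointer line on the temperature knob, likewise
- block: loose aluminium vial block 100 x 100 x 30 with 3 x 3 holes, 0.75 kg, lying on the stirrer's plate; origin centre of its underside
- vial1: amber vial 18 across, 56 tall with black screw cap, standing loose in a hole of the block, 32 mm proud; origin at its foot, z up
- vial2: second vial, same
- vial3: third vial, same
- beaker: empty glass beaker 68 across, 90 tall on the other stirrer's plate; origin at its foot
- bottle: white plastic reagent bottle 62 across, 130 tall on the bench to the left; origin at its foot
- spatula: slim steel lab spatula 175 long, 11 wide, 5 thick, lying on the bench to the right; origin under its middle

How it is judged:
By the outcome, as a careful person would: the job done as asked, in the order asked, and still so for the second after the job is handed in, with the robot touching nothing.
It also fails if it takes over 64 s, if anything falls off the work surface, if the arm or the gripper's body presses on something with over 40 N, if the wrist force passes 120 N, or if a joint passes its speed limit or range.

## Working session

There is one attempt and no reset: what is moved stays moved. The work goes in short steps, Python scripts to look and compute and a tool call to move; the robot and the scene stay as the last step left them, time stands still between calls to the robot, and variables do not carry over. Pictures are saved under pics/ and viewed, about 8 in all and at most 12, crops included, and the job is handed in when it is done.

Besides the shell and the picture viewer there is one more tool, called by a JSON object that holds its "method" and its "body". jog_arm: Moves the arm, as the interface text tells. Its arguments: {"type":"object","properties":{"translation":{"type":"array"},"spin":{"type":"array"},"gripper":{"type":"number"}},"required":["translation","spin"]}

```bash
mkdir -p pics; ls; cat > h.py <<'E'
import numpy as np, cv2
from plant import bot, eyes, ticket
def cal(n):
    c=eyes.get_calibration(n); return np.array(c["intrinsics"]),c["k1"],np.array(c["R"]),np.array(c["t"])
def ray(n,px):
    K,k1,R,t=cal(n); d=np.linalg.inv(K)@[px[0],px[1],1.]; s=d[:2].copy()
    for _ in range(20): s=d[:2]/(1+k1*(s@s))
    v=R.T@np.array([s[0],s[1],1]); return -R.T@t, v/np.linalg.norm(v)
def atz(n,px,z):
    o,v=ray(n,px); return o+v*(z-o[2])/v[2]
def tri(p1,p2,n1="top",n2="side"):
    o1,v1=ray(n1,p1);o2,v2=ray(n2,p2)
    s=np.linalg.lstsq(np.c_[v1,-v2],o2-o1,rcond=None)[0]
    a,b=o1+v1*s[0],o2+v2*s[1]; return (a+b)/2,np.linalg.norm(a-b)
def proj(n,X):
    K,k1,R,t=cal(n); c=R@np.asarray(X)+t; s=c[:2]/c[2]; s=s*(1+k1*(s@s)); return (K@[s[0],s[1],1])[:2]
def save(n,f):
    im=eyes.get_image(n); cv2.imwrite(f,im[:,:,::-1]); return im
E
python3 - <<'E'
from h import *
a=save("top","pics/t1.png");b=save("side","pics/s1.png")
for n in("top","side"):
    o,v=ray(n,(320,200));print(n,o.round(3),v.round(3))
    for q in["stirrer","spare","block","power_end","stir_end","heat_end","stir_knob_mark","heat_knob_mark","vial1","bottle"]:
        print(q,[(np.round(d["pixel"],1).tolist(),round(d["confidence"],2)) for d in eyes.spot_point(q,n)[:4]])
E
```

```text
pics
top [0.394 0.005 1.294] [ 0.185  0.003 -0.983]
stirrer [([373.7, 204.5], 0.77)]
spare [([273.0, 201.1], 0.61)]
block [([380.4, 184.5], 0.66)]
power_end [([356.3, 225.5], 0.46), ([369.5, 181.9], 0.39)]
stir_end [([357.0, 224.0], 0.53), ([372.9, 223.3], 0.42), ([181.2, 214.8], 0.29), ([269.7, 202.4], 0.22)]
heat_end [([390.7, 227.6], 0.62)]
stir_knob_mark [([374.2, 239.1], 0.63)]
heat_knob_mark [([393.0, 241.3], 0.38)]
vial1 [([379.8, 173.7], 0.62), ([370.2, 180.7], 0.42), ([391.8, 193.3], 0.38)]
bottle [([182.5, 214.0], 0.84)]
side [ 0.367 -1.147  0.834] [ 0.172  0.827 -0.535]
stirrer [([334.7, 252.6], 0.82)]
spare [([316.3, 200.5], 0.59), ([300.1, 246.9], 0.57)]
block [([352.9, 223.8], 0.85), ([359.7, 224.9], 0.18)]
power_end [([312.7, 219.5], 0.43), ([339.6, 176.6], 0.38)]
stir_end [([311.0, 228.2], 0.58)]
heat_end [([310.4, 229.4], 0.7), ([313.7, 342.3], 0.64), ([314.7, 245.5], 0.59)]
stir_knob_mark [([297.3, 235.7], 0.43)]
heat_knob_mark [([299.1, 246.6], 0.44)]
vial1 [([362.9, 224.7], 0.58), ([355.0, 217.6], 0.5), ([345.5, 231.2], 0.41)]
bottle [([294.6, 160.4], 0.89)]
```

View pics/t1.png

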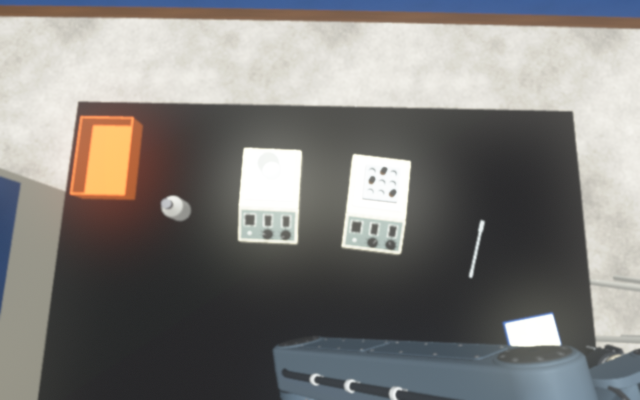

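View pics/s1.png

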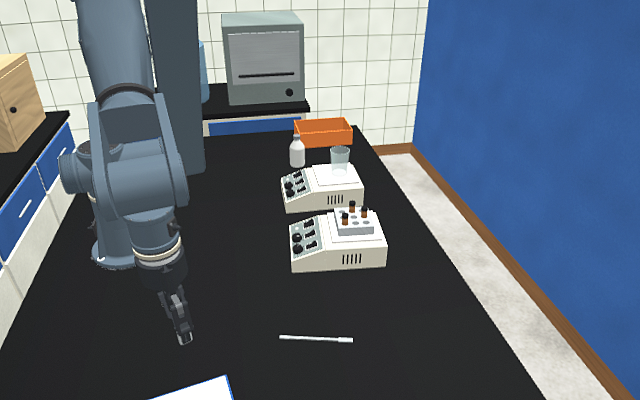

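The target stirrer with the block is the right-hand one, at about (375,205) in the top view and (335,245) in the side view. The spare with the beaker is to its left. Next I'll view enlarged crops to fit its pose.

```bash
python3 - <<'E'
import cv2,numpy as np
a=cv2.imread("pics/t1.png")[145:260,335:420];b=cv2.imread("pics/s1.png")[195:280,280:395]
a=cv2.resize(a,None,fx=5,fy=5,interpolation=cv2.INTER_CUBIC);b=cv2.resize(b,None,fx=6,fy=6,interpolation=cv2.INTER_CUBIC)
cv2.imwrite("pics/t1c.png",a);cv2.imwrite("pics/s1c.png",b)
E
```

```text
(no output)
```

View pics/t1c.png

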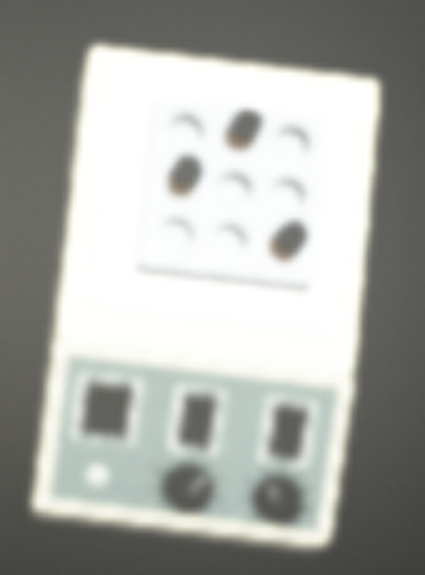

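View pics/s1c.png

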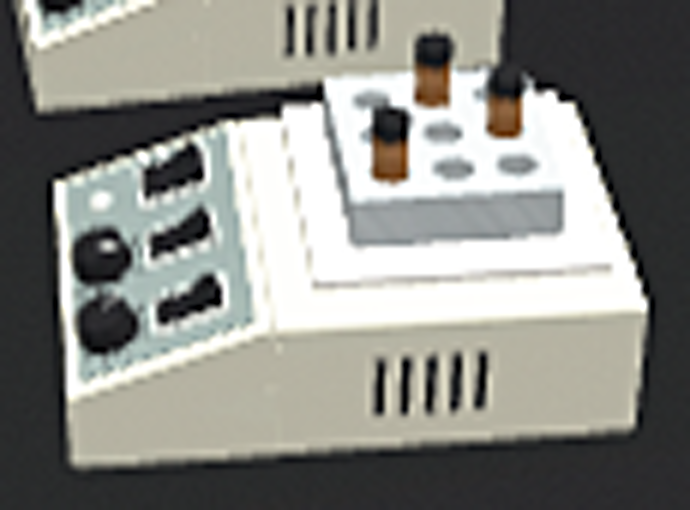

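```bash
cat >> h.py <<'E'
def pose(p): 
    c,s=np.cos(p[2]),np.sin(p[2]); return np.array([[c,-s,0],[s,c,0],[0,0,1]]),np.array([p[0],p[1],0])
def s2w(p,X): R,t=pose(p); return R@np.asarray(X)+t
th=np.deg2rad(20); NS=np.array([-np.sin(th),0,np.cos(th)]); US=np.array([np.cos(th),0,np.sin(th)])
E
python3 - <<'E'
from h import *
from scipy.optimize import least_squares
cv=lambda L,u0,v0,s:[(X,((u+.5)/s-.5+u0,(v+.5)/s-.5+v0)) for X,(u,v) in L]
P=lambda y:(-.075-.004*np.sin(th),y,.072+.004*np.cos(th))
top=cv([((.135,.085,.084),(90,45)),((.135,-.085,.084),(380,80)),((-.135,.085,.0),(33,515)),((-.135,-.085,.0),(330,547)),
 (P(.052),(107,408)),(P(0),(197,418)),(P(-.052),(289,430))],335,145,5)
side=cv([((-.135,-.085,0),(72,465)),((.135,-.085,0),(632,430)),((-.135,-.085,.05),(72,393)),((-.135,.085,.05),(57,183)),((.135,-.085,.084),(645,303)),
 (P(.052),(173,170)),(P(0),(182,237)),(P(-.052),(190,300)),((-.041,-.085,.084),(275,328))],280,195,6)
def f(p,sep=False): 
    return np.concatenate([proj(n,s2w(p,X))-px for n,L in(("top",top),("side",side)) for X,px in L])
r=least_squares(f,[.62,-.15,-.1],loss="soft_l1");print(r.x.round(4));print(f(r.x).reshape(-1,2).round(2))
for n,L in(("top",top),("side",side)):
    g=least_squares(lambda p:np.concatenate([proj(n,s2w(p,X))-px for X,px in L]),r.x);print(n,g.x.round(4),np.sqrt(g.cost*2/len(L)).round(2))
p=r.x;np.save("p.npy",p);R,_=pose(p)
for nm,y in(("power",.052),("stir",0),("heat",-.052)):
    # far end point while off: pivot + 12mm up slope-ish
    print(nm,"pivot",s2w(p,(-.075,y,.072)).round(4),[np.round(proj(n,s2w(p,(-.075,y,.072)))) for n in("top","side")])
print(bot.read_state()["tool_rot"].round(3) if hasattr(bot.read_state()["tool_rot"],'round') else bot.read_state()["tool_rot"])
E
```

```text
[ 0.6207 -0.1552 -0.1008]
[[-0.17 -0.18]
 [-0.43 -0.38]
 [-0.42 -0.17]
 [-3.45  0.26]
 [-0.14  0.1 ]
 [-0.02  0.29]
 [-0.28  0.07]
 [ 0.18  2.51]
 [ 0.73  1.91]
 [-0.4   0.88]
 [-0.47  0.05]
 [ 1.17  0.1 ]
 [-0.05  0.51]
 [-0.13 -0.29]
 [ 0.07  0.31]
 [-0.18 -0.06]]
top [ 0.6207 -0.1569 -0.0924] 1.1
side [ 0.6211 -0.1519 -0.1022] 0.97
power pivot [ 0.5513 -0.0959  0.072 ] [array([356., 226.]), array([309., 224.])]
stir pivot [ 0.5461 -0.1476  0.072 ] [array([374., 228.]), array([310., 235.])]
heat pivot [ 0.5408 -0.1994  0.072 ] [array([392., 230.]), array([312., 246.])]
[[ 0.931  0.366  0.   ]
 [ 0.366 -0.931 -0.   ]
 [-0.     0.    -1.   ]]
```

```bash
python3 - <<'E'
from h import *
p=np.load("p.npy");s=bot.read_state();R,t=pose(p)
d=R.T@(np.array(s["tool_pos"])-t);print("tcp in stirrer axes",d.round(4),s["time_s"],s["contact_force"])
print("move to above power (tool axes)",(-.070-d[0]).round(4),(-(.052-d[1])).round(4))
tr=np.array(s["tool_rot"]);print("spin",np.arctan2(tr[1,0],tr[0,0])-p[2])
for q in((380.4,184.5),):print("block",(R.T@(atz("top",q,.1)-t)).round(3))
for q in((379.8,173.7),(370.2,180.7),(391.8,193.3)):print("vial",(R.T@(atz("top",q,.106)-t)).round(3))
E
```

```text
tcp in stirrer axes [-0.3469 -0.4637  0.2313] 1.1 [0.4819531  0.6933544  0.25412063]
move to above power (tool axes) 0.2769 -0.5157
spin 0.47559970034458915
block [ 0.048 -0.003  0.1  ]
vial [0.078 0.002 0.106]
vial [0.054 0.027 0.106]
vial [ 0.025 -0.037  0.106]
```

{"method": "jog_arm", "body": {"translation": [[0,0,0],[0,0,0],[0,0,0],[0,0,0]], "spin": [0.119,0.119,0.119,0.119], "gripper": 0}}

```text
time_s: 1.43
tool_pos: [0.2288, -0.5816, 0.2313]
tool_rot: [[0.994, -0.107, -0.0], [-0.107, -0.994, 0.0], [-0.0, -0.0, -1.0]]
contact_force: [0.0, -0.2, 0.3]
width: 0.458
```

{"method": "jog_arm", "body": {"translation": [[0.01385,-0.0258,0],[0.01385,-0.0258,0],[0.01385,-0.0258,0],[0.01385,-0.0258,0],[0.01385,-0.0258,0],[0.01385,-0.0258,0],[0.01385,-0.0258,0],[0.01385,-0.0258,0],[0.01385,-0.0258,0],[0.01385,-0.0258,0],[0.01385,-0.0258,0],[0.01385,-0.0258,0],[0.01385,-0.0258,0],[0.01385,-0.0258,0],[0.01385,-0.0258,0],[0.01385,-0.0258,0],[0.01385,-0.0258,0],[0.01385,-0.0258,0],[0.01385,-0.0258,0],[0.01385,-0.0258,0]], "spin": [0,0,0,0,0,0,0,0,0,0,0,0,0,0,0,0,0,0,0,0]}}

```text
time_s: 3.1
tool_pos: [0.5573, -0.0949, 0.2315]
tool_rot: [[0.995, -0.101, 0.0], [-0.101, -0.995, -0.0], [0.0, 0.0, -1.0]]
contact_force: [0.5, -1.4, -0.3]
width: -0.0
```

{"method": "jog_arm", "body": {"translation": [[0,0,0.02],[0,0,0.02],[0,0,0.02],[0,0,0.02],[0,0,0.02],[0,0,0.015],[0,0,0.01],[0,0,0],[0,0,0],[0,0,0]], "spin": [0,0,0,0,0,0,0,0,0,0]}}

```text
time_s: 3.93
tool_pos: [0.5573, -0.0965, 0.1072]
tool_rot: [[0.995, -0.101, 0.002], [-0.101, -0.995, -0.001], [0.002, 0.0, -1.0]]
contact_force: [0.2, 0.1, -0.0]
width: 0.001
```

```bash
python3 - <<'E'
from h import *
p=np.load("p.npy");s=bot.read_state();R,t=pose(p)
d=R.T@(np.array(s["tool_pos"])-t);print("tcp in stirrer axes",d.round(4),s["time_s"],np.round(s["contact_force"],2))
b=save("side","pics/s2.png");a=save("top","pics/t2.png")
b=cv2.resize(b[130:280,250:400],None,fx=4,fy=4,interpolation=cv2.INTER_CUBIC)[:,:,::-1]
cv2.imwrite("pics/s2c.png",b)
print(proj("side",s["tool_pos"]))
E
```

```text
tcp in stirrer axes [-0.0689  0.052   0.1072] 3.9333 [ 0.25  0.06 -0.01]
[310.75936968 214.62584819]
```

View pics/s2c.png

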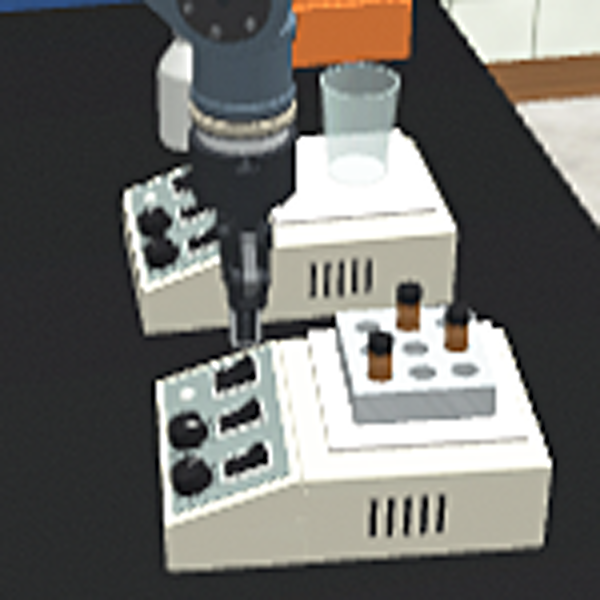

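{"method": "jog_arm", "body": {"translation": [[0,0,0.01],[0,0,0.006],[0,0,0.002],[0,0,0.001],[0,0,0.001],[0,0,0]], "spin": [0,0,0,0,0,0]}}

```text
time_s: 4.53
tool_pos: [0.5564, -0.0961, 0.0862]
tool_rot: [[0.995, -0.101, -0.001], [-0.101, -0.995, 0.0], [-0.001, -0.0, -1.0]]
contact_force: [0.0, -0.1, 1.0]
width: 0.001
```

{"method": "jog_arm", "body": {"translation": [[0,0,0.001],[0,0,0.001],[0,0,0]], "spin": [0,0,0]}}

```text
time_s: 4.78
tool_pos: [0.5576, -0.0964, 0.085]
tool_rot: [[0.995, -0.101, 0.003], [-0.101, -0.995, -0.001], [0.003, 0.0, -1.0]]
contact_force: [1.0, 0.6, 3.4]
width: 0.001
```

Contact is at about z = 0.086, as expected. Next I'll press in small steps.

{"method": "jog_arm", "body": {"translation": [[0,0,0.001],[0,0,0.001],[0,0,0]], "spin": [0,0,0]}}

```text
time_s: 5.03
tool_pos: [0.5591, -0.0966, 0.0834]
tool_rot: [[0.995, -0.102, 0.006], [-0.102, -0.995, -0.001], [0.006, 0.001, -1.0]]
contact_force: [2.4, 2.0, 5.8]
width: 0.003
```

{"method": "jog_arm", "body": {"translation": [[0,0,0.001],[0,0,0]], "spin": [0,0]}}

```text
time_s: 5.2
tool_pos: [0.5598, -0.0967, 0.0826]
tool_rot: [[0.995, -0.102, 0.007], [-0.102, -0.995, -0.001], [0.008, 0.001, -1.0]]
contact_force: [3.7, 1.8, 5.7]
width: -0.003
```

{"method": "jog_arm", "body": {"translation": [[-0.0005,0,0.001],[0,0,0]], "spin": [0,0]}}

```text
time_s: 5.37
tool_pos: [0.5597, -0.097, 0.0818]
tool_rot: [[0.995, -0.101, 0.008], [-0.101, -0.995, -0.002], [0.009, 0.001, -1.0]]
contact_force: [4.2, 1.6, 5.4]
width: -0.001
```

{"method": "jog_arm", "body": {"translation": [[-0.0005,0,0.001],[0,0,0]], "spin": [0,0]}}

```text
time_s: 5.53
tool_pos: [0.5597, -0.0971, 0.0811]
tool_rot: [[0.995, -0.102, 0.01], [-0.102, -0.995, -0.003], [0.01, 0.002, -1.0]]
contact_force: [4.9, 1.5, 7.0]
width: -0.003
```

{"method": "jog_arm", "body": {"translation": [[-0.0005,0,0.001],[0,0,0]], "spin": [0,0]}}

```text
time_s: 5.7
tool_pos: [0.5598, -0.0972, 0.0809]
tool_rot: [[0.995, -0.102, 0.011], [-0.102, -0.995, -0.003], [0.011, 0.002, -1.0]]
contact_force: [4.7, 0.9, 10.7]
width: 0.0
```

{"method": "jog_arm", "body": {"translation": [[-0.0005,0,0.001],[0,0,0]], "spin": [0,0]}}

```text
time_s: 5.87
tool_pos: [0.5598, -0.0972, 0.0808]
tool_rot: [[0.995, -0.102, 0.012], [-0.102, -0.995, -0.003], [0.013, 0.002, -1.0]]
contact_force: [3.0, 3.1, 16.8]
width: 0.001
```

{"method": "jog_arm", "body": {"translation": [[0,0,-0.003],[0,0,-0.01],[0,0,-0.02],[0.001,0.02,-0.02],[0,0.03,-0.02],[0,0.03,0],[0,0.03,0],[0,0,0],[0,0,0]], "spin": [0,0,0,0,0,0,0,0,0]}}

```text
time_s: 6.62
tool_pos: [0.5435, -0.2069, 0.1502]
tool_rot: [[0.995, -0.104, -0.001], [-0.104, -0.995, 0.001], [-0.001, -0.001, -1.0]]
contact_force: [-0.7, 0.3, 0.0]
width: -0.002
```

```bash
python3 - <<'E'
from h import *
p=np.load("p.npy");s=bot.read_state();R,t=pose(p)
d=R.T@(np.array(s["tool_pos"])-t);print("tcp in stirrer axes",d.round(4),s["time_s"],np.round(s["contact_force"],2))
b=save("side","pics/s3.png");a=save("top","pics/t3.png")
f=lambda f_,r:cv2.resize(f_[r[0]:r[0]+55,r[1]:r[1]+60],None,fx=6,fy=6,interpolation=cv2.INTER_CUBIC)
b0=cv2.imread("pics/s1.png");b=b[:,:,::-1]
cv2.imwrite("pics/s3c.png",np.hstack([f(b0,(210,280)),f(b,(210,280))]))
for n in("side",):
  for q in("power","power_end"):
    for r in eyes.spot_point(q,n)[:2]: print(q,r["pixel"],r["confidence"])
E
```

```text
tcp in stirrer axes [-0.0715 -0.0592  0.1502] 6.6167 [-0.68  0.34  0.04]Traceback (most recent call last):
  File "<stdin>", line 10, in <module>
ValueError: it knows: beaker, block, bottle, heat_end, heat_knob_mark, power_end, spare, spatula, stir_end, stir_knob_mark, stirrer, vial
```

View pics/s3c.png

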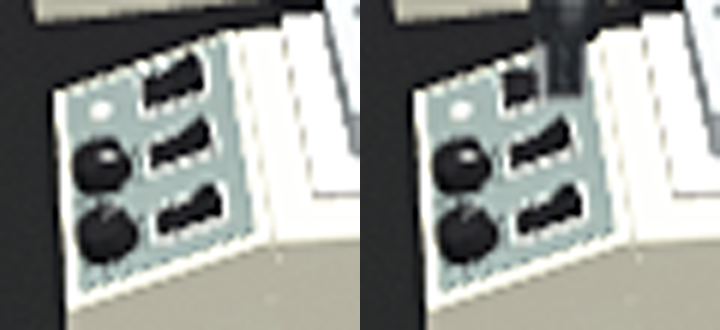

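The gripper hides the power rocker, so I'll back off toward the robot and look again.

{"method": "jog_arm", "body": {"translation": [[-0.03,0,-0.02],[-0.03,0,-0.02],[-0.03,0,0],[-0.03,0,0],[0,0,0],[0,0,0]], "spin": [0,0,0,0,0,0]}}

```text
time_s: 7.22
tool_pos: [0.4233, -0.1913, 0.1902]
tool_rot: [[0.995, -0.1, -0.002], [-0.1, -0.995, 0.002], [-0.002, -0.002, -1.0]]
contact_force: [0.2, 0.6, 0.3]
width: 0.004
```

```bash
python3 - <<'E'
from h import *
p=np.load("p.npy");s=bot.read_state();R,t=pose(p)
d=R.T@(np.array(s["tool_pos"])-t);print("tcp in stirrer axes",d.round(4),s["time_s"])
b=save("side","pics/s4.png")
f=lambda f_,r:cv2.resize(f_[r[0]:r[0]+55,r[1]:r[1]+60],None,fx=6,fy=6,interpolation=cv2.INTER_CUBIC)
b0=cv2.imread("pics/s1.png");b=b[:,:,::-1]
cv2.imwrite("pics/s4c.png",np.hstack([f(b0,(210,280)),f(b,(210,280))]))
E
```

```text
tcp in stirrer axes [-0.1927 -0.0558  0.1902] 7.2167
```

View pics/s4c.png

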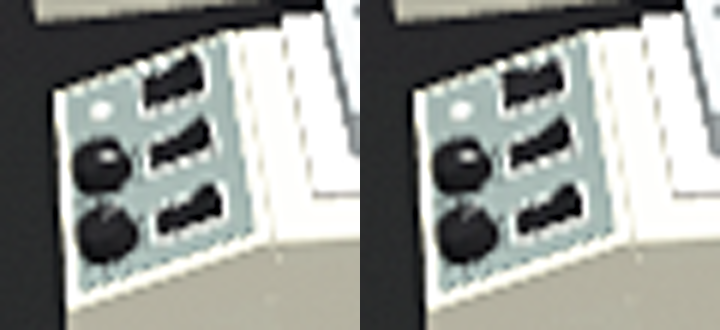

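The power rocker is flipped: its far end is now down and its near end up, and it stopped at the predicted height. Stir is next.

{"method": "jog_arm", "body": {"translation": [[0.03,-0.014,0],[0.03,-0.014,0],[0.03,-0.014,0],[0.0315,-0.014,0],[0,0,0.02],[0,0,0.02],[0,0,0.02],[0,0,0.02],[0,0,0],[0,0,0],[0,0,0]], "spin": [0,0,0,0,0,0,0,0,0,0,0]}}

```text
time_s: 8.18
tool_pos: [0.5529, -0.1499, 0.1108]
tool_rot: [[0.995, -0.1, 0.001], [-0.1, -0.995, -0.001], [0.001, 0.0, -1.0]]
contact_force: [-0.3, 0.5, 0.4]
width: 0.002
```

```bash
python3 - <<'E'
from h import *
p=np.load("p.npy");s=bot.read_state();R,t=pose(p)
print((R.T@(np.array(s["tool_pos"])-t)).round(4),s["time_s"])
E
```

```text
[-0.068  -0.0016  0.1108] 8.1833
```

{"method": "jog_arm", "body": {"translation": [[-0.0025,-0.0015,0.012],[0,0,0.008],[0,0,0.003],[0,0,0.001],[0,0,0],[0,0,0]], "spin": [0,0,0,0,0,0]}}

```text
time_s: 8.68
tool_pos: [0.5497, -0.1485, 0.0868]
tool_rot: [[0.995, -0.101, 0.001], [-0.101, -0.995, -0.0], [0.001, 0.0, -1.0]]
contact_force: [0.1, -0.6, 0.6]
width: -0.001
```

{"method": "jog_arm", "body": {"translation": [[0,0,0.001],[0,0,0.001],[0,0,0.001],[0,0,0.001],[0,0,0]], "spin": [0,0,0,0,0]}}

```text
time_s: 9.1
tool_pos: [0.5521, -0.1489, 0.0839]
tool_rot: [[0.995, -0.102, 0.007], [-0.102, -0.995, -0.002], [0.007, 0.001, -1.0]]
contact_force: [3.0, 1.0, 5.5]
width: -0.002
```

{"method": "jog_arm", "body": {"translation": [[-0.0005,0,0.001],[-0.0005,0,0.001],[-0.0005,0,0.001],[0,0,0]], "spin": [0,0,0,0]}}

```text
time_s: 9.43
tool_pos: [0.5522, -0.1496, 0.0815]
tool_rot: [[0.995, -0.102, 0.01], [-0.102, -0.995, -0.004], [0.011, 0.003, -1.0]]
contact_force: [4.1, 0.2, 5.2]
width: -0.002
```

{"method": "jog_arm", "body": {"translation": [[-0.0005,0,0.001],[0,0,0]], "spin": [0,0]}}

```text
time_s: 9.6
tool_pos: [0.5522, -0.1497, 0.081]
tool_rot: [[0.995, -0.102, 0.011], [-0.102, -0.995, -0.004], [0.012, 0.003, -1.0]]
contact_force: [5.0, 1.1, 8.3]
width: -0.002
```

{"method": "jog_arm", "body": {"translation": [[-0.0005,0,0.001],[0,0,0]], "spin": [0,0]}}

```text
time_s: 9.77
tool_pos: [0.5522, -0.1497, 0.0808]
tool_rot: [[0.995, -0.102, 0.013], [-0.102, -0.995, -0.005], [0.013, 0.003, -1.0]]
contact_force: [3.5, 2.0, 13.7]
width: 0.001
```

{"method": "jog_arm", "body": {"translation": [[0,0,-0.003],[0,0,-0.01],[0,0,-0.02],[0.002,0.013,0],[0,0.013,0],[0,0.013,0],[0,0.013,0],[0,0,0],[0,0,0],[0,0,0]], "spin": [0,0,0,0,0,0,0,0,0,0]}}

```text
time_s: 10.6
tool_pos: [0.5428, -0.1999, 0.1096]
tool_rot: [[0.995, -0.102, -0.002], [-0.102, -0.995, 0.001], [-0.002, -0.001, -1.0]]
contact_force: [-0.6, 1.2, 0.2]
width: 0.0
```

```bash
python3 - <<'E'
from h import *
p=np.load("p.npy");s=bot.read_state();R,t=pose(p)
print((R.T@(np.array(s["tool_pos"])-t)).round(4),s["time_s"])
E
```

```text
[-0.073  -0.0524  0.1096] 10.6
```

{"method": "jog_arm", "body": {"translation": [[0.002,0,0.012],[0,0,0.008],[0,0,0.003],[0,0,0],[0,0,0],[0,0,0]], "spin": [0,0,0,0,0,0]}}

```text
time_s: 11.1
tool_pos: [0.5453, -0.1998, 0.0871]
tool_rot: [[0.995, -0.1, -0.001], [-0.1, -0.995, 0.0], [-0.001, -0.0, -1.0]]
contact_force: [0.8, -0.2, -0.6]
width: -0.0
```

{"method": "jog_arm", "body": {"translation": [[0,0,0.001],[0,0,0.001],[0,0,0.001],[0,0,0.001],[0,0,0]], "spin": [0,0,0,0,0]}}

```text
time_s: 11.52
tool_pos: [0.547, -0.2004, 0.0843]
tool_rot: [[0.995, -0.102, 0.004], [-0.102, -0.995, -0.001], [0.004, 0.001, -1.0]]
contact_force: [1.5, 0.3, 4.5]
width: 0.001
```

{"method": "jog_arm", "body": {"translation": [[-0.0005,0,0.001],[-0.0005,0,0.001],[0,0,0]], "spin": [0,0,0]}}

```text
time_s: 11.77
tool_pos: [0.5477, -0.2008, 0.083]
tool_rot: [[0.995, -0.102, 0.007], [-0.102, -0.995, -0.002], [0.008, 0.002, -1.0]]
contact_force: [3.7, 1.4, 5.2]
width: -0.003
```

{"method": "jog_arm", "body": {"translation": [[-0.0005,0,0.001],[-0.0005,0,0.001],[0,0,0]], "spin": [0,0,0]}}

```text
time_s: 12.02
tool_pos: [0.5473, -0.2014, 0.0812]
tool_rot: [[0.995, -0.102, 0.009], [-0.102, -0.995, -0.004], [0.009, 0.003, -1.0]]
contact_force: [3.9, 1.0, 6.7]
width: -0.001
```

{"method": "jog_arm", "body": {"translation": [[-0.0005,0,0.001],[0,0,0]], "spin": [0,0]}}

```text
time_s: 12.18
tool_pos: [0.5473, -0.2015, 0.081]
tool_rot: [[0.995, -0.102, 0.01], [-0.102, -0.995, -0.004], [0.01, 0.003, -1.0]]
contact_force: [4.3, 1.4, 10.7]
width: -0.001
```

{"method": "jog_arm", "body": {"translation": [[0,0,0.001],[0,0,0]], "spin": [0,0]}}

```text
time_s: 12.35
tool_pos: [0.5474, -0.2015, 0.0808]
tool_rot: [[0.995, -0.102, 0.01], [-0.102, -0.995, -0.004], [0.011, 0.003, -1.0]]
contact_force: [2.1, 2.3, 14.3]
width: 0.0
```

Stopped at the same height again. I'll retreat and check all three.

{"method": "jog_arm", "body": {"translation": [[0,0,-0.003],[0,0,-0.01],[0,0,-0.02],[0,0,-0.03],[0,0,-0.03],[-0.03,0,-0.02],[-0.03,0,0],[-0.03,0,0],[-0.03,0,0],[0,0,0],[0,0,0]], "spin": [0,0,0,0,0,0,0,0,0,0,0]}}

```text
time_s: 13.27
tool_pos: [0.4215, -0.187, 0.1904]
tool_rot: [[0.995, -0.102, -0.002], [-0.102, -0.995, 0.001], [-0.002, -0.001, -1.0]]
contact_force: [0.0, -0.6, -0.2]
width: -0.002
```

```bash
python3 - <<'E'
from h import *
b=save("side","pics/s5.png")
f=lambda f_,r:cv2.resize(f_[r[0]:r[0]+75,r[1]:r[1]+115],None,fx=6,fy=6,interpolation=cv2.INTER_CUBIC)
b0=cv2.imread("pics/s1.png");b=b[:,:,::-1]
g=lambda im:cv2.resize(im[200:280,282:392],None,fx=3.5*1.03,fy=3.5*1.03,interpolation=cv2.INTER_CUBIC)
k=lambda im:cv2.resize(im[212:258,284:330],None,fx=8.6,fy=6.4,interpolation=cv2.INTER_CUBIC)
r=lambda im:cv2.resize(im,(390,290))
cv2.imwrite("pics/s5c.png",np.vstack([np.hstack([r(g(b0)),r(g(b))]),np.hstack([r(k(b0)),r(k(b))])]))
p=np.load("p.npy")
for dy in(.052,0,-.052): # black pixels per rocker
    c=np.round(proj("side",s2w(p,(-.076,dy,.076)))).astype(int); 
    w=lambda im:int((im[c[1]-5:c[1]+6,c[0]-7:c[0]+8].max(2)<70).sum()); print(w(b0),w(b))
E
```

```text
59 57
37 36
41 41
```

View pics/s5c.png

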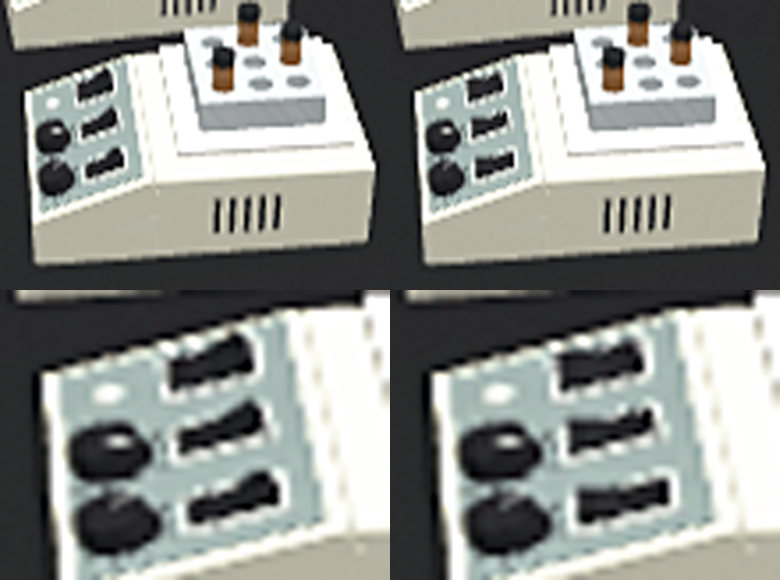

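```bash
python3 - <<'E'
from h import *
b0=cv2.imread("pics/s1.png");b=cv2.imread("pics/s5.png");p=np.load("p.npy")
for dy in(.052,0,-.052):
    c=np.round(proj("side",s2w(p,(-.076,dy,.076)))).astype(int)
    for im in(b0,b):
        w=(200-im[c[1]-7:c[1]+8,c[0]-6:c[0]+9].max(2).astype(float)).clip(0); w[w<60]=0
        y=np.arange(15)[:,None]; m=lambda q:round(float((q*y).sum()/q.sum()),2)
        print(dy,"near row",m(w[:,1:6]),"far row",m(w[:,9:14]),end=" | ")
    print()
s=bot.read_state();print(s["time_s"])
E
```

```text
0.052 near row 5.15 far row 6.03 | 0.052 near row 5.19 far row 5.27 | 
0 near row 7.5 far row 7.01 | 0 near row 7.08 far row 5.5 | 
-0.052 near row 8.11 far row 5.23 | -0.052 near row 7.53 far row 5.73 | 
13.3167
```

```bash
python3 -c "
from plant import ticket
print(ticket.close_job())"
```

```text
the job is handed in; nothing more can be done
None
```

I pressed the three rockers on the stirrer with the vial block in the order power, stir, heat, using the closed fingertips, and handed the job in at about 13.3 s.

- **Presses:** Each rocker met the finger at about z = 86 mm and went down to the same hard stop at 80.8 mm. That is close to the roughly 81 mm I worked out for fully on. Upward force on the finger at the stop was 14–17 N.
- **Last picture:** All three rockers look flipped to on. The block, vials and knobs look unchanged, and the arm was clear of everything. I saw no sign of contact with the other stirrer.
- **Check that did not agree:** In the last picture the far end of the stir rocker looked slightly higher than the other two. A numeric check on the pixels was inconclusive because neighbouring dark areas fell in its windows. I relied on the identical stop height and force, and did not press it again.

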